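# Slide the sample tray under the reader's bar and start the reading

### The job

Push the flat sample tray along the bench, with the fingers only, in under the low bar of the reader until its front end rests against the stop behind the bar, keeping it flat on the bench all the way. Then press the reader's start button and let it come back up. Do not lift or tip the tray, and leave the other things on the bench where they are.

Things in the scene. Friction and masses are not known exactly. Their poses are not given: they have to be found in the camera images.
- tray: flat aluminium sample tray, a plain slab 120 mm long (its x) x 96 mm wide (its y) x 16 mm thick with six white discs flush in its top; 0.25 to 0.5 kg, slides on the bench. Origin at the centre of its underside, z up. It starts on the bench in front of the reader's mouth, up to 45 mm off its centre line and up to 0.3 rad askew, its +x end towards the reader. Too wide for most grippers to grasp.
- reader: white bench reader, fixed. Origin on the bench under the middle of its bar; +x is the way the tray is pushed in, y across. Two legs 52 mm high carry the bar: x -25 to +55, inner faces y = +-56 (passage 112 wide), outer +-85 mm. Two guides 16 mm high splay the mouth to about 147 mm at x = -60. Control pod 40 mm high at x -55 to +30, y -85 to -165 mm.
- reader_bar (a point): middle of the underside of the reader's bar, 20 mm above the bench; the bar reaches 25 mm before and behind this point along the reader's x, and its top is 57 mm above the bench. Axes as the reader's.
- reader_stop (a point): middle of the near face of the grey stop bar behind the bar (30 mm high), 55 mm along the reader's x from its origin, 15 mm above the bench. With the tray's end against it the tray's origin is 60 mm before this point and its rear end still stands 40 mm out in front of the bar.
- start_top (a point): centre of the top of the start button, a round grey button 28 mm across in a black housing on top of the reader's control pod; pressed straight down
- start (a joint): travel of the start button in m: 0 = up, 0.006 = fully down (takes 5 N); it springs back up
- reagent: bystander: white plastic reagent bottle, 64 mm across, 150 mm tall, origin at the centre of its foot
- washbottle: bystander: clear plastic bottle, 60 mm across, 140 mm tall, origin at the centre of its foot
- vial: bystander: small amber glass jar, 24 mm across, 45 mm tall, standing beside the reader's left leg; origin at the centre of its foot
- spatula: bystander: steel spatula 170 mm long lying on the bench to the right; origin under its middle
- rack: bystander: grey vial rack block, 50 x 110 x 35 mm, origin at the centre of its underside
- mouse: bystander: black computer mouse, 95 x 55 x 22 mm, origin at the centre of its underside
There are look-alikes about, which are no part of the job. Leave any red look-alike of the tray alone.

How it is judged (in metres and radians):
On the way, in this order (a step that is already met when the one before it is completed fails the run):
1. the tray is flat and fully home against the stop under the bar (x of tray in the frame of reader between -0.009 and 0 m and y of tray in the frame of reader between -0.01 and 0.01 m and angle between the x axis of tray and the x axis of reader, either way round below 0.1 rad and angle between tray's own z axis and vertical below 0.04 rad and height (world z) of tray below 0.004 m and linear speed of tray below 0.01 m/s), for 0.2 s.
2. the start button is pressed with the tray home (all of step 1 and value of joint start above 0.004 m), for 0.05 s.
At the end, for the whole second after the job is handed in: The tray lies flat and still under the bar, its front end within 4 mm of the stop (origin within 10 mm of the centre line, within 0.1 rad of square), the start button has been pressed at least 4 mm down after that and is up again (all of step 1 and value of joint start below 0.002 m); the robot touches nothing.
It fails at once if the tray is lifted off the bench (more than 12 mm) (height (world z) of tray above 0.012 m).
It fails at once if the tray is tipped (more than 0.12 rad) (angle between tray's own z axis and vertical above 0.12 rad).
It fails at once if another thing on the bench is moved more than 25 mm (distance of any of reagent, washbottle, vial, spatula, rack, mouse from where it was at the start of the episode above 0.025 m).
It also fails if it takes over 58 s, if anything falls off the work surface, if the arm or the gripper's body presses on something with over 40 N, if the wrist force passes 120 N, or if a joint passes its speed limit or range.

### The arm

A 7-joint arm with a two-finger parallel gripper is mounted at the origin on the work surface. World frame = base frame: x ahead of the robot, y to its left, z up, the work surface at z = 0. Lengths are in mm, angles in degrees, forces in N, time in s.
With the tool pointing down it reaches from about 425 to 875 mm from the base axis. Payload 4.7 kg.
Tool frame: the origin (TCP) lies on the centre line of the jaws, within the pads' length; the fingertips stand 22 mm ahead of it and the grasp point (between the pads) lies 3 mm ahead of it; z points along the fingers, y is the direction in which the jaws open and shut (so a half turn about z gives the same grasp; the last joint's range is limited). The gripper opens to 87 mm and grips with 3 to 60 N. Pads are 19 mm wide; open, the fingers measure 117 mm over their backs; the gripper's body (75 mm by 190 mm) begins 51 mm behind the grasp point.
Start: joints at [65.896, 18.392, -4.016, 83.108, 1.295, 78.541, -3.26], TCP at [273.782, -589.548, 244.587] pointing down, gripper open.
Joint ranges: [-163.93, 163.93], [-17.29, 119.83], [-79.2, 71.16], [3.27, 140.29], [-89.18, 269.18], [5.43, 117.66], [-154.24, 154.24]. Speed limits (degrees/s): [147.25, 147.25, 180, 180, 180, 180, 180].

### API

Orientations are given as [roll, pitch, yaw] about the fixed x, y, z axes, in that order (R = Rz(yaw) Ry(pitch) Rx(roll)).
In Python, from plant import arm, capture, camera_info gives the robot as it stands.
- The arm moves only by the shell command python3 -m creep 'ROWS'. ROWS is a JSON object of lists of equal length, an entry for each row: "hand": the opening in per cent of the stroke, from 0 (shut) to 100 (fully open); "slide": the shift along the tool's x, y, z scaled (see below), a list of three; "roll": the turn about the tool's z scaled (see below). In form: {"hand": [hand, ...], "slide": [[tx, ty, tz], ...], "roll": [roll, ...]}. A call has 1 to 5 rows; each row shifts and turns the commanded pose from where the row before left it, along the tool's axes as they then stand; what a row does not reach is not made up. The controller multiplies each number of a shift by 0.03 m and each number of a turn by 6 degrees. A row lasts 1/12 s, in which the tool goes at most 41.7 mm and 7.16 degrees, less where a joint would pass 70% of its speed; a pose out of reach is approached as far as the arm can. A call with a number of a shift or a turn outside -1 to 1 is refused whole. A call with a gripper value outside its range is refused whole. The fingers move at their own pace and stop on an object; the grip force is fixed at half the most. Time passes only in rows, so rows that do not move let the fingers close. It gives the time, the measured TCP pose, the force and the opening at its end, in the units of the state.
- arm.read_state(): the state, without advancing time (a new reading comes with each control period).
- capture(name): name is "side" or "top"; returns the picture (480x640x3 uint8, red, green, blue); there is no depth.
- camera_info(name): a dict with "fx", "fy", "cx", "cy" (pixels), "k1" (the pictures are not rectified: a ray, as slopes to the right and down, at radius r is drawn at 1 + k1 r^2 times it, then the intrinsics apply), "world_from_camera" (4x4, takes a point from camera to world coordinates). Camera axes: x right, y up, looking along -z (the intrinsics and any distortion apply to the point x, -y, -z); pixel columns grow to the right and rows downward; lengths in mm; the calibration is good to about 2 mm. A picture is of the moment at which its call begins. camera_info takes no time and is no camera call.
- arm.finish_job(): hands the job in, once; it reports no verdict.
The state is a dict: "time_s": time; "q": joint angles; "qvel": joint speeds; "tau": joint torques, N m; "eef_pos": TCP position; "tcp_rot": TCP orientation; "contact_force": force on the tool from outside, world axes, zero at the start; "ft_torque": the same for the moment, N m; "finger_gap": opening from 0.0 (shut) to 1.0 (fully open).
Only numpy, scipy, OpenCV 4.12 (cv2) and the standard library are available. Lean on these libraries where they do the work, as an engineer would, in place of code of your own. Each camera call takes 0.05 s, during which the arm holds its last target.

## Working session

There is one attempt and no reset: what is moved stays moved. The work goes in short steps, Python scripts to look and compute and a shell command to move; the robot and the scene stay as the last step left them, time stands still between calls to the robot, and variables do not carry over. Pictures are saved under pics/ and viewed, and the job is handed in when it is done.

```bash
ls; mkdir -p pics; python3 - <<'E'
from plant import arm,capture,camera_info
import cv2
print(arm.read_state())
for n in("side","top"):
    print(camera_info(n)); cv2.imwrite(f"pics/{n}0.png",capture(n)[:,:,::-1])
E
```

```text
pics
{'time_s': 0.0, 'q': array([65.89462609, 18.4390535 , -4.01524834, 83.17564972,  1.2961158 ,
       78.54142577, -3.2598836 ]), 'qvel': array([ 0.01296697, -0.00866329,  0.06594647,  0.02076255, -0.06776221,
        0.04403028,  0.03005685]), 'tau': array([ 1.89363236e-04, -4.91285062e+01, -4.03685672e-01, -3.12524343e+01,
       -6.38834853e-02,  4.35897731e-02,  1.43640841e-04]), 'eef_pos': array([ 273.53624355, -589.06691214,  243.45497111]), 'tcp_rot': array([-1.79889178e+02,  7.01950410e-03,  2.49152173e+01]), 'contact_force': array([-0.39851437,  0.02081224,  0.18973637]), 'ft_torque': array([0.00510572, 0.11066635, 0.04194645]), 'finger_gap': 0.9969227635726261}
{'fx': 443.0364431355809, 'fy': 443.0364431355809, 'cx': 314.97739279294694, 'cy': 238.27989942975242, 'k1': 0.005661389904114358, 'world_from_camera': array([[-7.55631763e-01,  3.35372953e-01, -5.62623872e-01,
         1.53071367e+01],
       [-6.54789882e-01, -4.08360810e-01,  6.35996587e-01,
         5.42508385e+02],
       [-1.64574864e-02,  8.48979641e-01,  5.28169215e-01,
         5.40023470e+02],
       [ 0.00000000e+00,  0.00000000e+00,  0.00000000e+00,
         1.00000000e+00]])}
{'fx': 462.5118976808163, 'fy': 462.5118976808163, 'cx': 314.4170950695285, 'cy': 238.32231978929283, 'k1': -0.013451145280743588, 'world_from_camera': array([[-8.43979214e-03,  9.93222401e-01, -1.15922525e-01,
         3.80503903e+02],
       [-9.99961556e-01, -8.10715896e-03,  3.34064314e-03,
        -7.24530947e+00],
       [ 2.37819927e-03,  1.15946263e-01,  9.93252641e-01,
         1.21399647e+03],
       [ 0.00000000e+00,  0.00000000e+00,  0.00000000e+00,
         1.00000000e+00]])}
```

View pics/top0.png

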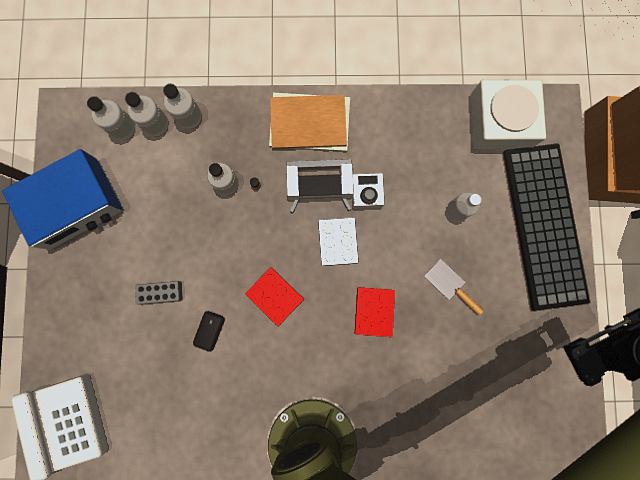

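View pics/side0.png

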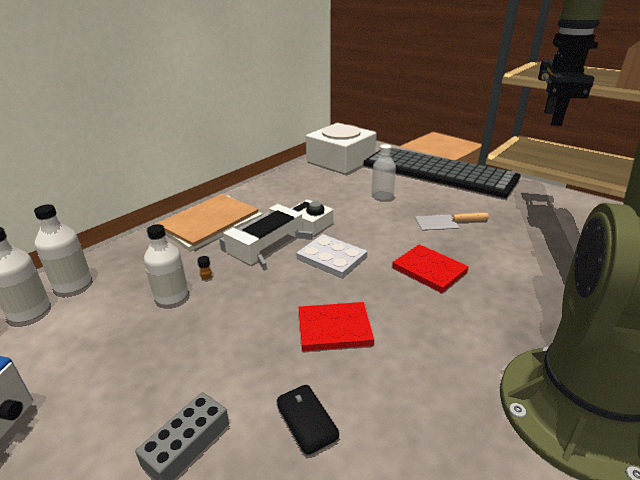

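The top view shows the tray at about (339,242). The reader's bar is at (320,180), with its pod and button at (369,195). The two red look-alikes are at (275,296) and (375,311). Next I'll zoom in to measure them.

```bash
cat > h.py <<'E'
import numpy as np,cv2
from plant import arm,capture,camera_info
def ray(n,uv):
    c=camera_info(n);T=c["world_from_camera"]
    K=np.array([[c["fx"],0,c["cx"]],[0,c["fy"],c["cy"]],[0,0,1.]])
    p=cv2.undistortPoints(np.array(uv,float).reshape(-1,1,2),K,np.array([c["k1"],0,0,0,0.])).reshape(-1,2)
    d=np.c_[p[:,0],-p[:,1],-np.ones(len(p))]@T[:3,:3].T
    return T[:3,3],d
def plane(n,uv,z):
    o,d=ray(n,uv); return o+d*((z-o[2])/d[:,2])[:,None]
def proj(n,P):
    c=camera_info(n);T=c["world_from_camera"]
    q=(np.atleast_2d(P)-T[:3,3])@T[:3,:3]
    x=q[:,0]/-q[:,2];y=-q[:,1]/-q[:,2];s=1+c["k1"]*(x*x+y*y)
    return np.c_[c["fx"]*x*s+c["cx"],c["fy"]*y*s+c["cy"]]
def crop(n,f,x0,y0,w,h,s,img=None):
    i=capture(n) if img is None else img
    cv2.imwrite(f,cv2.resize(i[y0:y0+h,x0:x0+w,::-1],None,fx=s,fy=s,interpolation=cv2.INTER_CUBIC))
    return i
E
python3 - <<'E'
from h import *
t=cv2.imread("pics/top0.png")[:,:,::-1];s=cv2.imread("pics/side0.png")[:,:,::-1]
crop("top","pics/tz.png",275,150,130,125,6,t)
crop("side","pics/sz.png",205,185,170,100,4.7,s)
E
```

```text
(no output)
```

View pics/tz.png

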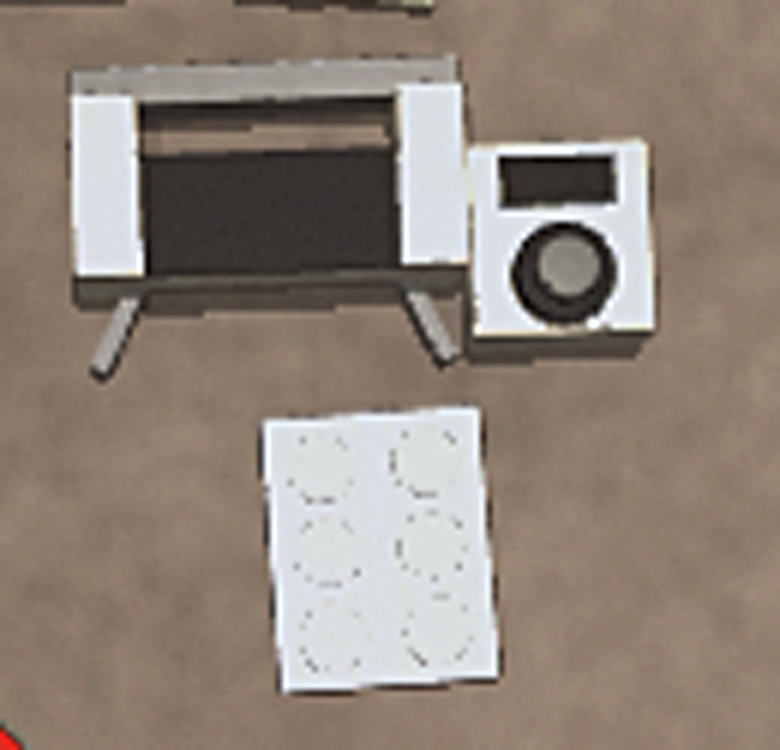

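View pics/sz.png

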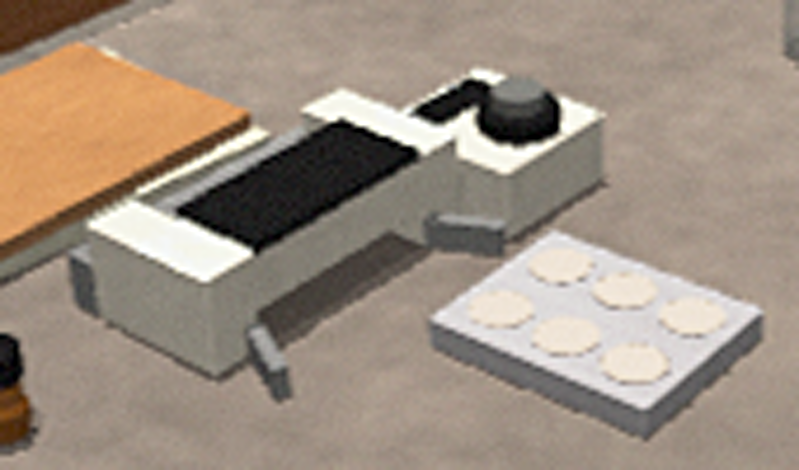

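```bash
cat > m.py <<'E'
from h import *
def tz(p,x0=275,y0=150,s=6): return (np.array(p,float)+.5)/s-.5+[x0,y0]
def tray(img):
    hsv=cv2.cvtColor(img,cv2.COLOR_RGB2HSV)
    m=((hsv[:,:,1]<45)&(hsv[:,:,2]>150)).astype(np.uint8)
    m=cv2.morphologyEx(m,cv2.MORPH_CLOSE,np.ones((3,3)))
    return m
E
python3 - <<'E'
from m import *
t=cv2.imread("pics/top0.png")[:,:,::-1].copy()
m=tray(t);cs,_=cv2.findContours(m,cv2.RETR_EXTERNAL,cv2.CHAIN_APPROX_NONE)
for c in cs:
    r=cv2.minAreaRect(c)
    if cv2.contourArea(c)>300 and 280<r[0][0]<400 and 150<r[0][1]<280:
        print(r,cv2.contourArea(c))
        P=plane("top",c.reshape(-1,2),16 if r[0][1]>215 else 52)
        R=cv2.minAreaRect(P[:,:2].astype(np.float32)); print(R, cv2.boxPoints(R))
np.set_printoptions(precision=1,suppress=True)
print("tray corners top",plane("top",tz([(263,420),(477,407),(498,680),(283,690)]),16))
print("legs",plane("top",tz([(72,95),(73,273),(143,275),(462,82),(467,262),(402,265),(397,88),(137,97)]),52))
print("button",plane("top",tz([(570,266)]),52))
B=tz([(521,92)],205,185,4.7)
o1,d1=ray("top",tz([(570,266)]));o2,d2=ray("side",B)
A=np.stack([d1[0],-d2[0]],1);x=np.linalg.lstsq(A,o2-o1,rcond=None)[0];print("btn tri",o1+x[0]*d1[0],o2+x[1]*d2[0])
print("side tray",plane("side",tz([(558,232),(763,313),(645,405),(432,318)],205,185,4.7),16))
print("side legs",plane("side",tz([(92,228),(208,283),(262,248),(345,90),(455,140)],205,185,4.7),52))
print("guides top z16",plane("top",tz([(98,370),(449,357)]),16))
E
```

```text
((337.8705749511719, 240.81764221191406), (45.94120407104492, 36.43083953857422), 85.60128784179688) 1570.5
((513.6029663085938, -72.26329803466797), (120.428466796875, 94.7904281616211), 3.658815860748291) [[ 450.48694   -28.807259]
 [ 456.536    -123.40447 ]
 [ 576.719    -115.71934 ]
 [ 570.6699    -21.122124]]
((335.0, 182.0), (46.0, 96.0), 90.0) 1788.0
((661.6090087890625, -64.90771484375), (246.4427490234375, 120.66120910644531), 89.5542221069336) [[ 600.32153  -187.65598 ]
 [ 720.9791   -188.59474 ]
 [ 722.8965     57.840546]
 [ 602.2389     58.779312]]
tray corners top [[ 569.7  -22.2   16. ]
 [ 574.7 -115.8   16. ]
 [ 455.2 -122.6   16. ]
 [ 451.7  -29.7   16. ]]
legs [[ 705.9   59.    52. ]
 [ 628.    58.7   52. ]
 [ 626.9   28.8   52. ]
 [ 710.3 -108.7   52. ]
 [ 631.5 -109.4   52. ]
 [ 630.4  -81.6   52. ]
 [ 707.9  -80.7   52. ]
 [ 704.8   31.1   52. ]]
button [[ 629.4 -153.3   52. ]]
btn tri [ 628.1 -152.5   58.1] [ 627.2 -153.2   58. ]
side tray [[ 571.  -114.6   16. ]
 [ 453.7 -119.4   16. ]
 [ 451.4  -29.6   16. ]
 [ 567.   -20.8   16. ]]
side legs [[ 699.    62.4   52. ]
 [ 623.2   59.9   52. ]
 [ 626.2   25.    52. ]
 [ 705.9 -107.1   52. ]
 [ 626.8 -103.6   52. ]]
guides top z16 [[ 592.4   49.8   16. ]
 [ 596.9 -103.9   16. ]]
```

Reader origin is about (652,-25) with yaw about 1.4°. The tray centre is about (513,-72), yaw 3.6°, so it sits about 45 mm to the right of the centre line. The button top is at about (628,-153,58).

Plan:
1. Push the tray's right side across with both fingers, jaws along x.
2. Push its rear end in.
3. Press the button.

First I'll turn the hand to yaw of about 91.4°, then travel.

```bash
python3 -m creep '{"hand":[60,60,60,60,60],"slide":[[0,0,0],[0,0,0],[0,0,0],[0,0,0],[0,0,0]],"roll":[-1,-1,-1,-1,-1]}'
python3 -m creep '{"hand":[60,60,60,60,60],"slide":[[0,0,0],[0,0,0],[0,0,0],[0,0,0],[0,0,0]],"roll":[-1,-1,-1,-1,-1]}'
python3 -m creep '{"hand":[60,60,60,60],"slide":[[0,0,0],[0.5,0.3,0],[0.8,0.5,0],[1,0.6,0]],"roll":[-1,-0.08,0,0]}'
```

```text
time_s: 0.52
eef_pos: [273.6, -589.2, 243.9]
tcp_rot: [-179.9, -0.0, 55.2]
contact_force: [0.4, -0.3, -0.3]
finger_gap: 0.706
time_s: 0.93
eef_pos: [273.6, -589.3, 243.9]
tcp_rot: [-180.0, -0.1, 85.2]
contact_force: [-0.3, 0.1, 0.3]
finger_gap: 0.606
time_s: 1.27
eef_pos: [312.5, -520.4, 243.5]
tcp_rot: [-179.9, -0.0, 91.1]
contact_force: [0.6, -0.3, -0.1]
finger_gap: 0.602
```

```bash
python3 -m creep '{"hand":[60,60,60,60,60],"slide":[[1,0.55,0],[1,0.55,0],[1,0.55,0],[1,0.55,0],[1,0.55,0]],"roll":[0,0,0,0,0]}'
python3 -m creep '{"hand":[60,60,60,60,60],"slide":[[1,0.55,0.2],[1,0.55,0.5],[1,0.55,0.5],[1,0.55,0.5],[1,0.55,0.5]],"roll":[0,0,0,0,0]}'
```

```text
time_s: 1.68
eef_pos: [393.3, -365.9, 244.2]
tcp_rot: [-180.0, -0.0, 91.4]
contact_force: [0.6, -0.7, -0.2]
finger_gap: 0.6
time_s: 2.1
eef_pos: [472.1, -214.1, 177.8]
tcp_rot: [-180.0, 0.0, 91.4]
contact_force: [1.1, -0.1, -0.7]
finger_gap: 0.599
```

```bash
python3 -m creep '{"hand":[60,60,60,60,60],"slide":[[0.6,0.5,0.5],[0.6,0.5,0.8],[0.3,0.35,1],[0,0,1],[0,0,0.8]],"roll":[0,0,0,0,0]}'
python3 -m creep '{"hand":[60,60],"slide":[[0,0,0],[0,0,0]],"roll":[0,0]}'
python3 - <<'E'
from h import *
i=crop("top","pics/t1.png",270,140,150,150,4)
E
```

```text
time_s: 2.52
eef_pos: [510.9, -168.0, 53.2]
tcp_rot: [-179.9, -0.1, 91.5]
contact_force: [0.0, -0.7, -1.3]
finger_gap: 0.603
time_s: 2.68
eef_pos: [510.1, -169.3, 54.4]
tcp_rot: [-179.8, -0.1, 91.4]
contact_force: [0.2, -1.2, 0.4]
finger_gap: 0.597
```

View pics/t1.png

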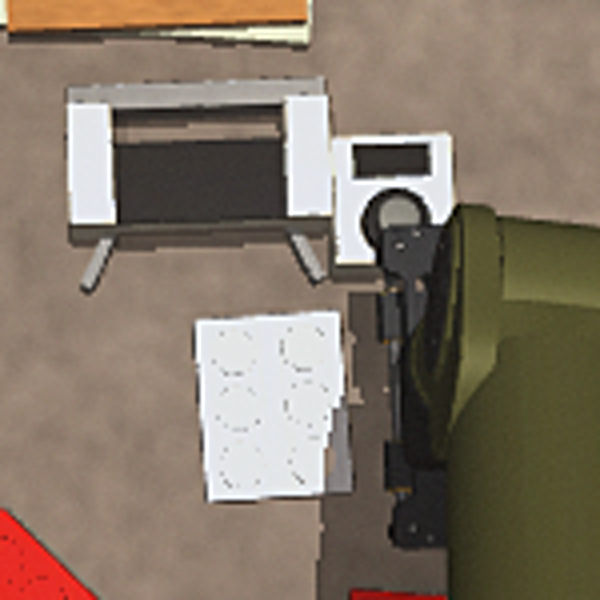

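```bash
python3 -m creep '{"hand":[60,60,60],"slide":[[0,0.1,0.5],[0,0,0.4],[0,0,0]],"roll":[0,0,0]}'
python3 -m creep '{"hand":[60,60,60,60,60],"slide":[[0.3,0,0],[0.3,0,0],[0.2,0,0],[0.15,0,0],[0.15,0,0]],"roll":[0,0,0,0,0]}'
```

```text
time_s: 2.98
eef_pos: [513.6, -169.9, 28.0]
tcp_rot: [-179.9, -0.0, 91.4]
contact_force: [-1.1, 0.2, -0.3]
finger_gap: 0.6
time_s: 3.4
eef_pos: [513.8, -135.7, 29.1]
tcp_rot: [180.0, 0.0, 91.5]
contact_force: [0.6, 0.2, -0.4]
finger_gap: 0.6
```

```bash
python3 -m creep '{"hand":[60,60,60,60,60],"slide":[[0.15,0,0.05],[0.15,0,0],[0.15,0,0],[0.15,0,0],[0.15,0,0]],"roll":[0,0,0,0,0]}'
python3 -m creep '{"hand":[60,60,60,60,60],"slide":[[0.15,0,0],[0.15,0,0],[0.15,0,0],[0.15,0,0],[0.1,0,0]],"roll":[0,0,0,0,0]}'
python3 - <<'E'
from h import *
i=crop("top","pics/t2.png",270,140,150,150,4)
i=crop("side","pics/s2.png",205,165,200,120,4)
E
```

```text
time_s: 3.82
eef_pos: [513.1, -114.4, 27.2]
tcp_rot: [180.0, 0.0, 91.3]
contact_force: [-0.1, -2.7, 0.0]
finger_gap: 0.599
time_s: 4.23
eef_pos: [512.5, -92.6, 27.2]
tcp_rot: [180.0, 0.0, 91.4]
contact_force: [-0.2, -3.3, 0.9]
finger_gap: 0.602
```

View pics/t2.png

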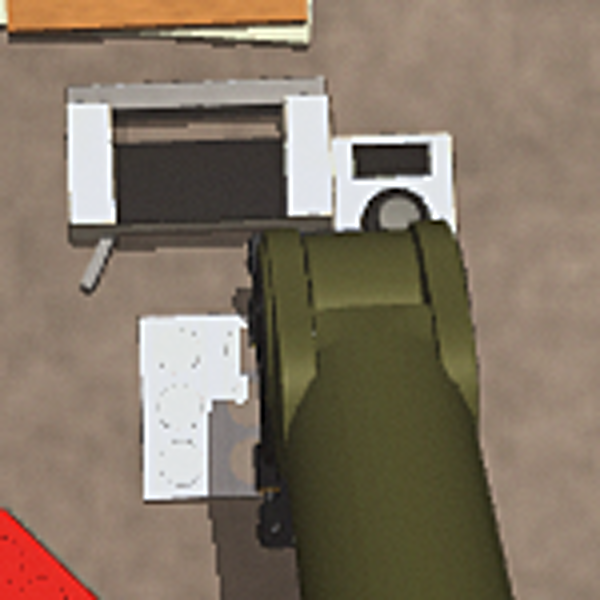

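View pics/s2.png

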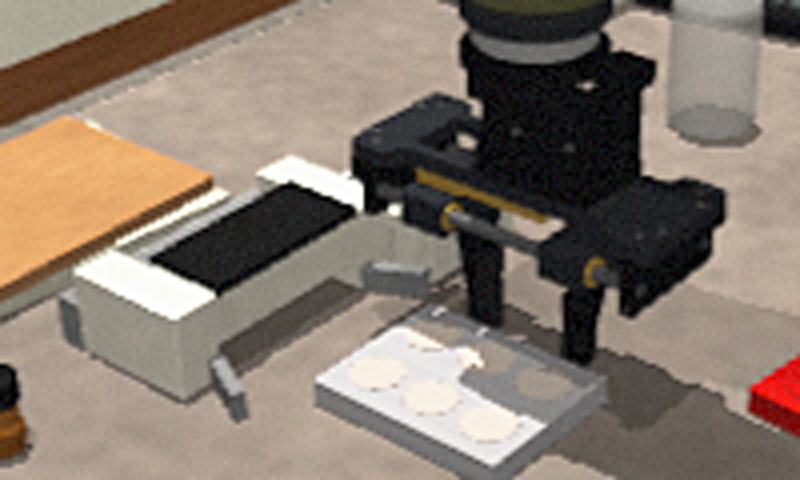

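The fingers are flush on the right side and the tray has slid across and squared up. I'll measure the left edge, from its corners at crop (140,318) and (145,500).

```bash
python3 - <<'E'
from m import *
np.set_printoptions(precision=1,suppress=True)
a=plane("top",tz([(140,318),(145,500)],270,140,4),16)
b=plane("side",tz([(317,380),(493,466)],205,165,4),16)
yaw=np.radians(1.4);ex=np.array([np.cos(yaw),np.sin(yaw)]);ey=np.array([-ex[1],ex[0]])
for q in(a,b):
    print(q); r=q[:,:2]-[652.5,-24.5]; print("reader", r@ex, r@ey)
    d=q[0]-q[1];print(np.degrees(np.arctan2(d[1],d[0])))
E
```

```text
[[571.2  14.   16. ]
 [451.9  11.4  16. ]]
reader [ -80.4 -199.7] [40.4 40.8]
1.2121727678498737
[[568.5  16.2  16. ]
 [451.3  14.3  16. ]]
reader [ -83.  -200.1] [42.8 43.8]
0.9215252453190799
```

```bash
python3 -m creep '{"hand":[60,60,60,60],"slide":[[0.12,0,0],[0.08,0,0],[0,0,0],[0,0,0]],"roll":[0,0,0,0]}'
```

```text
time_s: 4.67
eef_pos: [512.2, -86.5, 26.9]
tcp_rot: [-180.0, -0.0, 91.4]
contact_force: [-0.1, -1.3, 0.3]
finger_gap: 0.605
```

```bash
python3 -m creep '{"hand":[60,60,60,60,60],"slide":[[-0.5,0,0],[-0.5,0,0],[0,0,-1],[0,0,-1],[0,0,-0.5]],"roll":[0,0,0,0,0]}'
python3 -m creep '{"hand":[60,60,60,60,60],"slide":[[0,0,0],[0,0,0],[0,0,0],[0,0,0],[0,0,0]],"roll":[1,1,1,1,1]}'
python3 -m creep '{"hand":[60,60,60,60,60],"slide":[[0,0,0],[0,0,0],[0,0,0],[0,0,0],[0,0,0]],"roll":[1,1,1,1,1]}'
python3 -m creep '{"hand":[60,60,60,60,60],"slide":[[0,0,0],[0,0,0],[0,0,0],[0,0,0],[0,0,0]],"roll":[1,1,1,1,1]}'
```

```text
time_s: 5.08
eef_pos: [514.2, -116.5, 104.5]
tcp_rot: [179.8, -0.0, 91.4]
contact_force: [0.8, 0.7, 0.8]
finger_gap: 0.6
time_s: 5.5
eef_pos: [512.7, -116.2, 101.7]
tcp_rot: [-179.9, -0.0, 61.1]
contact_force: [0.0, -0.8, 0.5]
finger_gap: 0.599
time_s: 5.92
eef_pos: [512.7, -116.1, 101.6]
tcp_rot: [-179.9, -0.0, 31.1]
contact_force: [-0.2, -0.2, 0.8]
finger_gap: 0.599
time_s: 6.33
eef_pos: [512.7, -116.1, 101.6]
tcp_rot: [-179.9, 0.0, 1.1]
contact_force: [-0.8, -0.5, 0.0]
finger_gap: 0.595
```

```bash
python3 -m creep '{"hand":[60,60,60,60,60],"slide":[[-0.7,-0.7,0],[-0.7,-0.8,0],[-0.7,-0.8,0],[-0.56,-0.63,0],[0,0,0]],"roll":[0,0,0,0,0]}'
python3 - <<'E'
from h import *
i=crop("top","pics/t3.png",270,140,150,150,4)
i=crop("side","pics/s3.png",205,165,200,150,4)
E
```

```text
time_s: 6.75
eef_pos: [427.3, -26.9, 101.1]
tcp_rot: [-179.9, 0.2, 1.7]
contact_force: [-0.1, 0.2, 0.4]
finger_gap: 0.595
```

View pics/t3.png

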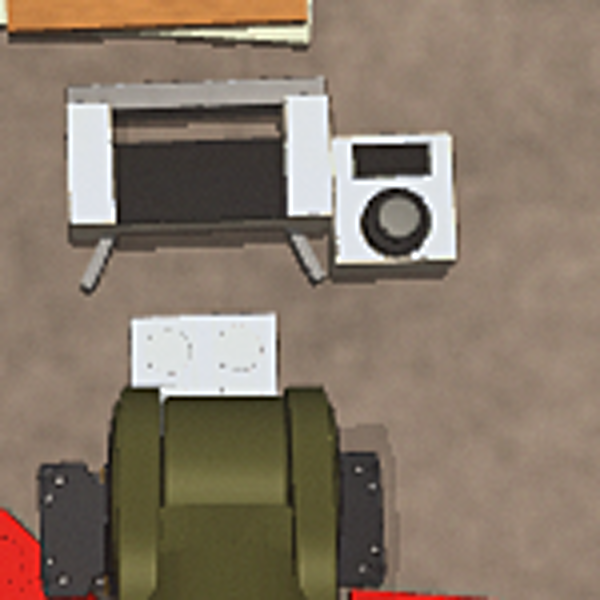

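View pics/s3.png

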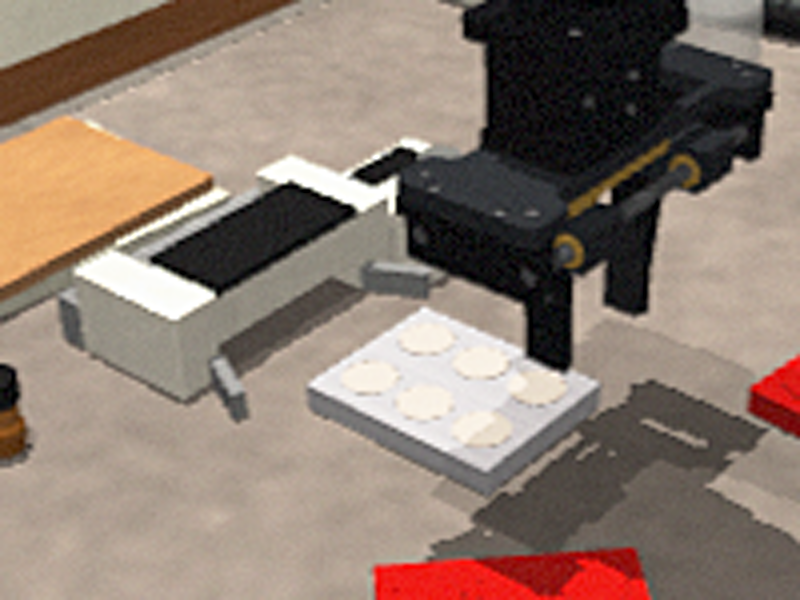

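The tray is square in front of the mouth, with its front corners at crop (132,320) and (275,314). The hand is behind and above it, and the red pieces are clear.

```bash
python3 - <<'E'
from m import *
np.set_printoptions(precision=1,suppress=True)
a=plane("top",tz([(132,320),(275,314)],270,140,4),16)
b=plane("side",tz([(420,308),(308,385),(487,472),(600,385)],205,165,4),16)
yaw=np.radians(1.4);ex=np.array([np.cos(yaw),np.sin(yaw)]);ey=np.array([-ex[1],ex[0]])
for q in(a,b):
    r=q[:,:2]-[652.5,-25]; print(q,"reader", r@ex, r@ey)
print(arm.read_state()["eef_pos"])
E
```

```text
[[569.9  19.2  16. ]
 [573.1 -74.5  16. ]] reader [-81.5 -80.6] [ 46.2 -47.6]
[[573.5 -70.4  16. ]
 [568.9  22.5  16. ]
 [450.6  19.8  16. ]
 [452.4 -73.7  16. ]] reader [ -80.1  -82.4 -200.8 -201.2] [-43.4  49.5  49.8 -43.8]
[430.7 -30.4 102. ]
```

```bash
python3 -m creep '{"hand":[60,60,60,60,60],"slide":[[0,0,0.6],[0,0,0.8],[0,0,0.7],[0,0,0.4],[0,0,0]],"roll":[0,0,0,0,0.0]}'
python3 -m creep '{"hand":[60,60,60,60,60],"slide":[[0.1,0,0],[0.1,0,0],[0.15,0,0],[0.15,0,0],[0.15,0,0]],"roll":[0,0,0,0,0.0]}'
```

```text
time_s: 7.27
eef_pos: [429.4, -31.5, 24.5]
tcp_rot: [-179.9, 0.3, 1.3]
contact_force: [-0.9, -0.4, -0.2]
finger_gap: 0.598
time_s: 7.68
eef_pos: [450.6, -31.0, 27.5]
tcp_rot: [180.0, 0.1, 1.4]
contact_force: [-3.8, -0.4, 3.1]
finger_gap: 0.599
```

```bash
for k in 1; do :; done; python3 -m creep '{"hand":[60,60,60,60,60],"slide":[[0.2,0,0],[0.2,0,0],[0.2,0,0],[0.2,0,0],[0.2,0,0]],"roll":[0,0,0,0,0.0]}'
python3 -m creep '{"hand":[60,60,60,60,60],"slide":[[0.2,0,0],[0.2,0,0],[0.2,0,0],[0.2,0,0],[0.1,0,0]],"roll":[0,0,0,0,0.0]}'
python3 - <<'E'
from h import *
i=crop("top","pics/t4.png",270,140,150,150,4)
i=crop("side","pics/s4.png",205,165,200,150,4)
E
```

```text
time_s: 8.1
eef_pos: [481.2, -30.0, 27.0]
tcp_rot: [180.0, 0.0, 1.4]
contact_force: [-4.3, 0.8, 2.4]
finger_gap: 0.603
time_s: 8.52
eef_pos: [508.9, -29.3, 27.1]
tcp_rot: [-180.0, -0.1, 1.4]
contact_force: [-2.6, -0.0, 2.5]
finger_gap: 0.6
```

View pics/t4.png

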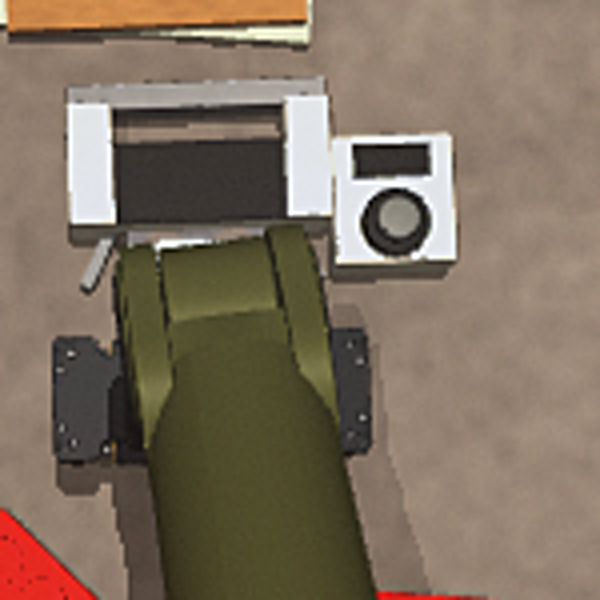

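View pics/s4.png

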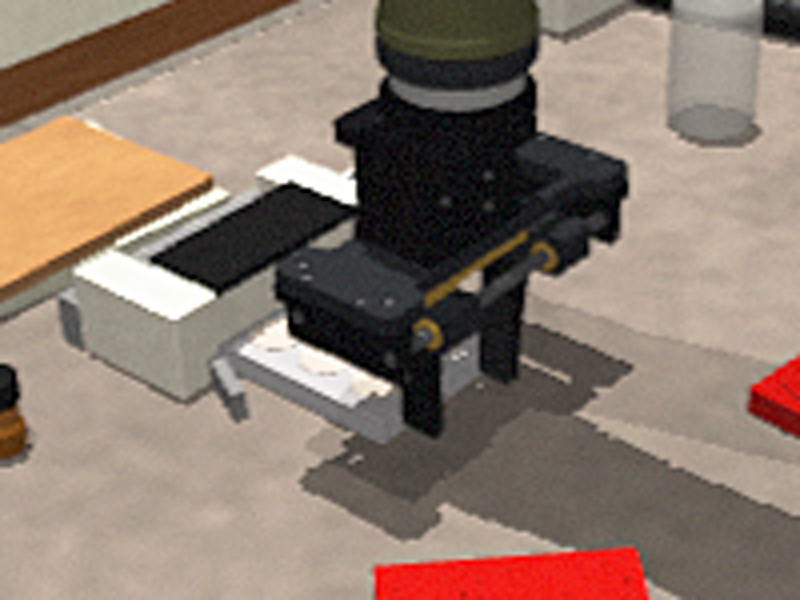

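```bash
python3 -m creep '{"hand":[60,60,60,60,60],"slide":[[0.15,0,0],[0.2,0,0],[0.2,0,0],[0.2,0,0],[0.15,0,0]],"roll":[0,0,0,0,0.0]}'
python3 -m creep '{"hand":[60,60,60,60,60],"slide":[[0.15,0,0],[0.15,0,0],[0.15,0,0],[0.15,0,0],[0.1,0,0]],"roll":[0,0,0,0,0.0]}'
```

```text
time_s: 9.03
eef_pos: [535.5, -28.7, 27.0]
tcp_rot: [-180.0, -0.0, 1.4]
contact_force: [-2.0, -0.0, 0.5]
finger_gap: 0.598
time_s: 9.45
eef_pos: [556.3, -28.2, 27.0]
tcp_rot: [-180.0, -0.0, 1.4]
contact_force: [-2.1, -0.1, -0.6]
finger_gap: 0.598
```

Lateral force is near zero. About 22 mm is left, so I'll go on slowly and watch for contact with the stop.

```bash
python3 -m creep '{"hand":[60,60,60,60,60],"slide":[[0.1,0,0],[0.1,0,0],[0.1,0,0],[0.1,0,0],[0.1,0,0]],"roll":[0,0,0,0,0.0]}'
python3 -m creep '{"hand":[60,60,60],"slide":[[0.05,0,0],[0.05,0,0],[0.05,0,0]],"roll":[0,0,0]}'
```

```text
time_s: 9.87
eef_pos: [570.8, -27.9, 27.0]
tcp_rot: [180.0, -0.0, 1.4]
contact_force: [-2.7, -0.6, -0.5]
finger_gap: 0.602
time_s: 10.12
eef_pos: [575.0, -27.7, 27.1]
tcp_rot: [180.0, 0.0, 1.4]
contact_force: [-2.5, 0.0, 0.5]
finger_gap: 0.603
```

```bash
python3 -m creep '{"hand":[60,60,60],"slide":[[0.05,0,0],[0.05,0,0],[0.0,0,0]],"roll":[0,0,0]}'
python3 -m creep '{"hand":[60,60,60],"slide":[[0.05,0,0],[0.05,0,0],[0,0,0]],"roll":[0,0,0]}'
```

```text
time_s: 10.37
eef_pos: [577.9, -27.7, 27.0]
tcp_rot: [180.0, 0.0, 1.4]
contact_force: [-2.7, 0.2, 1.3]
finger_gap: 0.6
time_s: 10.62
eef_pos: [578.1, -27.7, 26.8]
tcp_rot: [180.0, 0.4, 1.4]
contact_force: [-10.3, -1.3, 7.6]
finger_gap: 0.602
```

The tray met the stop at x = 578, as predicted. The force rose to 10 N there. I'll back off straight, then rise and look.

```bash
python3 -m creep '{"hand":[60,60,60,60,60],"slide":[[-0.1,0,0],[-0.3,0,0],[-0.5,0,0],[-0.7,0,0],[-0.7,0,0]],"roll":[0,0,0,0,0]}'
python3 -m creep '{"hand":[40,20,0,0,0],"slide":[[-0.7,0,-0.5],[-0.7,0.2,-1],[-0.5,0.8,-1],[0,1,-0.7],[0,1,0]],"roll":[0,0,0,0,0]}'
python3 - <<'E'
from h import *
i=crop("top","pics/t5.png",270,140,150,150,4)
i=crop("side","pics/s5.png",205,165,200,150,4)
E
```

```text
time_s: 11.03
eef_pos: [512.4, -29.1, 27.4]
tcp_rot: [-180.0, -0.2, 1.4]
contact_force: [-0.7, -0.1, -0.1]
finger_gap: 0.6
time_s: 11.45
eef_pos: [460.4, -122.2, 128.6]
tcp_rot: [179.7, -0.6, 1.5]
contact_force: [1.6, -0.8, 0.5]
finger_gap: 0.308
```

View pics/t5.png

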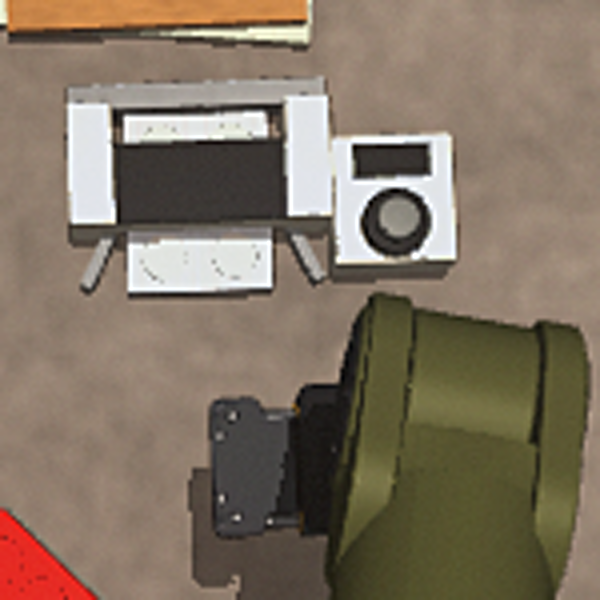

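View pics/s5.png

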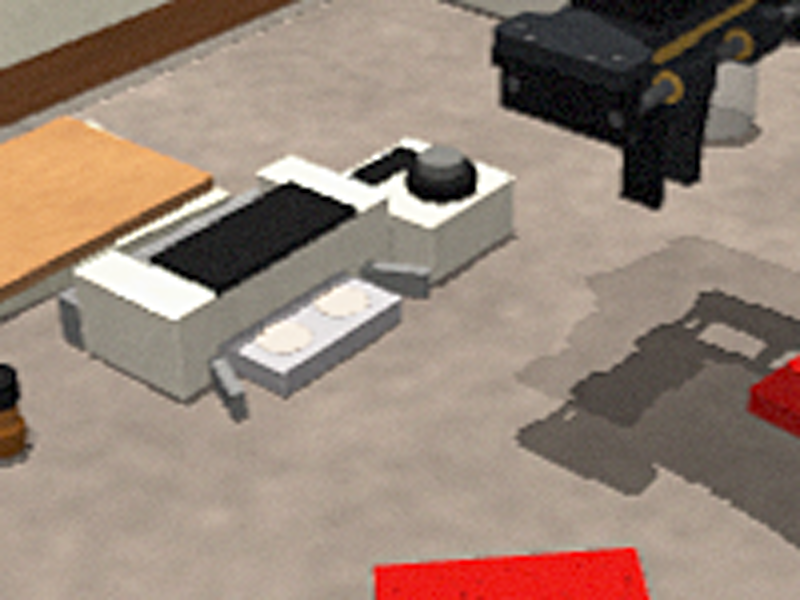

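```bash
python3 - <<'E'
from m import *
np.set_printoptions(precision=1,suppress=True)
a=plane("top",tz([(128,293),(273,289),(124,115),(268,112)],270,140,4),16)
b=plane("side",tz([(286,372),(401,301)],205,165,4),16)
yaw=np.radians(1.4);ex=np.array([np.cos(yaw),np.sin(yaw)]);ey=np.array([-ex[1],ex[0]])
for q in(a,b):
    r=q[:,:2]-[652.5,-25]; print(q,"reader", r@ex, r@ey)
st=plane("top",tz([(70,90),(325,78),(100,105),(270,103)],270,140,4),30);print("stop top",st,(st[:,:2]-[652.5,-25])@ex)
print(arm.read_state()["eef_pos"])
E
```

```text
[[587.8  21.7  16. ]
 [589.7 -73.5  16. ]
 [707.6  23.8  16. ]
 [708.9 -71.9  16. ]] reader [-63.5 -63.9  56.3  55.2] [ 48.3 -46.9  47.4 -48.2]
[[586.2  21.3  16. ]
 [586.5 -69.1  16. ]] reader [-65.1 -67. ] [ 47.9 -42.5]
stop top [[ 720.9   58.8   30. ]
 [ 727.7 -108.9   30. ]
 [ 710.6   39.1   30. ]
 [ 711.1  -72.5   30. ]] [70.4 73.2 59.7 57.4]
[ 458.3 -126.6  125.1]
```

Tray is home: rear edge at about -64 to -66, y about 0 to +1, square. Next I'll refine the button position and move over it with the fingers shut.

```bash
python3 - <<'E'
from m import *
np.set_printoptions(precision=1,suppress=True)
p=tz([(399,216)],270,140,4);s=tz([(442,159)],205,165,4)
print(plane("top",p,58),plane("side",s,58))
o1,d1=ray("top",p);o2,d2=ray("side",s)
x=np.linalg.lstsq(np.stack([d1[0],-d2[0]],1),o2-o1,rcond=None)[0];print(o1+x[0]*d1[0],o2+x[1]*d2[0])
E
python3 -m creep '{"hand":[0,0,0,0,0],"slide":[[0.8,0,0],[1,0,0],[1,0.3,0],[1,0.3,0],[0.9,0.3,0]],"roll":[0,0,0,0,0]}'
```

```text
[[ 628.9 -152.1   58. ]] [[ 627.2 -152.1   58. ]]
[ 629.  -152.1   57.5] [ 628.  -152.9   57.4]
time_s: 11.97
eef_pos: [601.1, -143.7, 123.0]
tcp_rot: [-180.0, -0.1, 1.4]
contact_force: [0.3, 0.9, 0.4]
finger_gap: 0.009
```

```bash
python3 -m creep '{"hand":[0,0,0,0],"slide":[[0.5,0.2,0.2],[0.3,0.1,0.5],[0,0,0],[0,0,0]],"roll":[0,0,0,0]}'
```

```text
time_s: 12.3
eef_pos: [622.5, -151.7, 100.8]
tcp_rot: [-179.9, 0.1, 1.4]
contact_force: [-0.4, -0.1, -0.1]
finger_gap: 0.007
```

```bash
python3 -m creep '{"hand":[0,0,0,0,0],"slide":[[0.2,0.03,0],[0,0,0.3],[0,0,0.2],[0,0,0.05],[0,0,0]],"roll":[0,0,0,0,0]}'
python3 - <<'E'
from h import *
i=crop("top","pics/t6.png",270,140,150,150,4)
i=crop("side","pics/s6.png",225,135,160,120,5)
E
```

```text
time_s: 12.72
eef_pos: [628.3, -153.2, 84.9]
tcp_rot: [-180.0, 0.1, 1.4]
contact_force: [-0.2, 0.1, -0.3]
finger_gap: 0.005
```

View pics/s6.png

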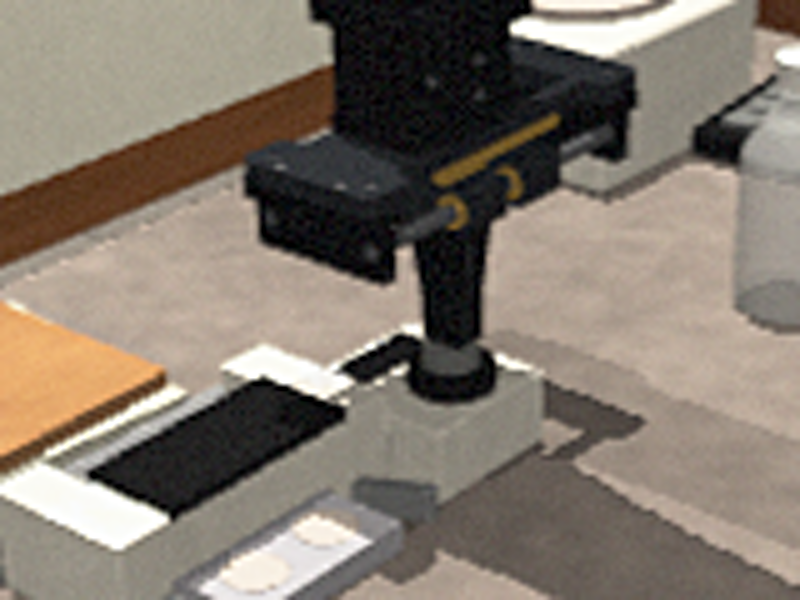

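The closed fingertips are centred over the button (crop about (452,350)). Now I'll press in small steps.

```bash
python3 -m creep '{"hand":[0,0,0,0],"slide":[[0,0,0.07],[0,0,0.07],[0,0,0.05],[0,0,0]],"roll":[0,0,0,0]}'
python3 -m creep '{"hand":[0,0,0],"slide":[[0,0,0.07],[0,0,0.05],[0,0,0]],"roll":[0,0,0]}'
```

```text
time_s: 13.15
eef_pos: [629.5, -153.5, 80.2]
tcp_rot: [180.0, -0.0, 1.4]
contact_force: [-0.4, -0.6, 3.8]
finger_gap: 0.004
time_s: 13.4
eef_pos: [629.5, -153.5, 78.3]
tcp_rot: [179.9, -0.0, 1.4]
contact_force: [-3.7, 1.4, 12.7]
finger_gap: 0.005
```

```bash
python3 -m creep '{"hand":[0,0,0],"slide":[[0,0,0.07],[0,0,0.05],[0,0,0]],"roll":[0,0,0]}'
python3 - <<'E'
from h import *
i=crop("side","pics/s7.png",265,175,100,75,8)
s=arm.read_state();print(s["eef_pos"],s["contact_force"],s["ft_torque"])
E
```

```text
time_s: 13.65
eef_pos: [629.7, -153.5, 78.0]
tcp_rot: [179.9, -0.1, 1.4]
contact_force: [-10.2, 0.8, 27.8]
finger_gap: 0.002
[ 629.69039275 -153.49465171   78.02683264] [-10.55639032   1.92549051  28.37582491] [4.40392247e-01 2.47359724e+00 2.42423902e-03]
```

View pics/s7.png

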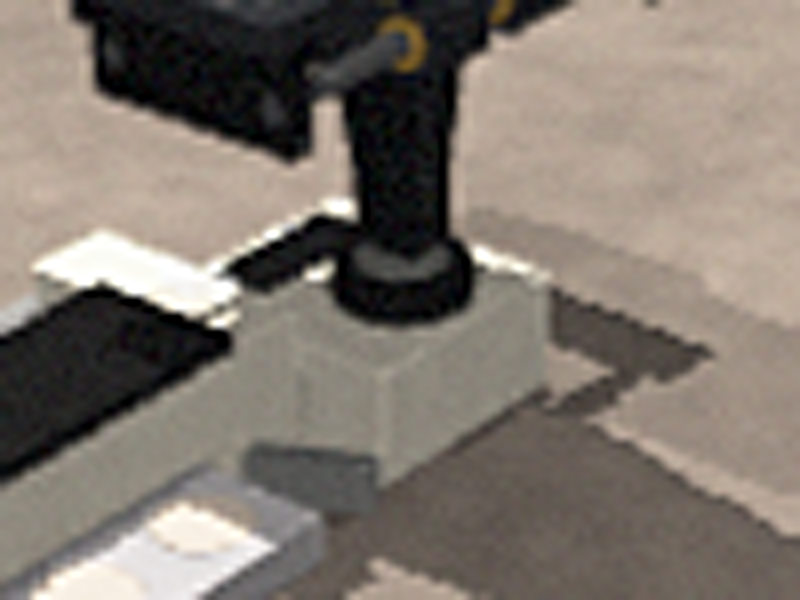

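```bash
python3 - <<'E'
import cv2
i=cv2.imread("pics/s6.png")
i=cv2.resize(i,None,fx=.2,fy=.2,interpolation=cv2.INTER_AREA)
cv2.imwrite("pics/s6b.png",cv2.resize(i[40:115,40:140],None,fx=8,fy=8,interpolation=cv2.INTER_CUBIC))
E
```

```text
(no output)
```

View pics/s6b.png

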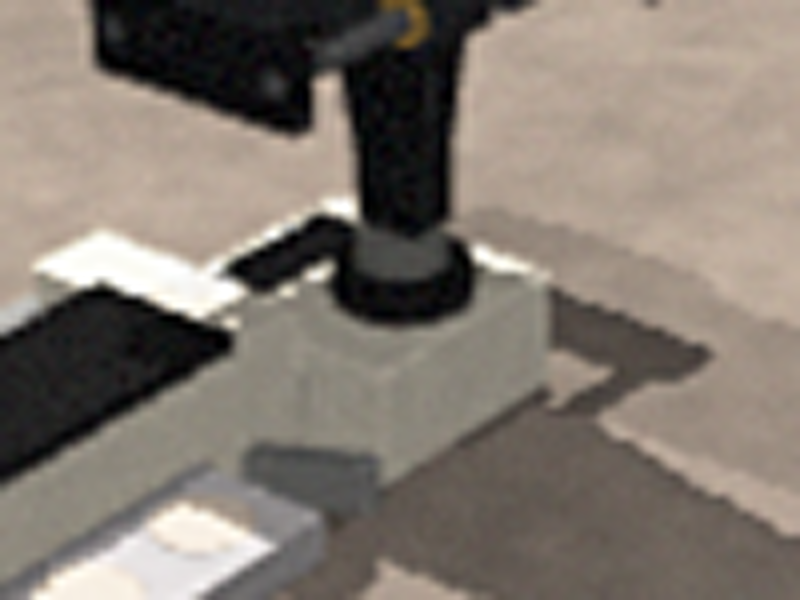

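Comparing the two views, the button has gone from standing proud to almost flush. With 28 N at a hard end stop, it is fully down. I'll release it and retreat.

```bash
python3 -m creep '{"hand":[0,0,0,0,0],"slide":[[0,0,0],[0,0,-0.3],[0,0,-0.6],[0,0,-1],[0,0,-1]],"roll":[0,0,0,0,0]}'
python3 -m creep '{"hand":[0,0,0,0,0],"slide":[[-0.5,0.5,-1],[-1,0.5,-0.5],[-1,0.5,0],[-1,0.5,0],[-0.5,0.3,0]],"roll":[0,0,0,0,0]}'
python3 -m creep '{"hand":[0,0,0],"slide":[[0,0,0],[0,0,0],[0,0,0]],"roll":[0,0,0]}'
python3 - <<'E'
from h import *
t=capture("top");s=capture("side")
cv2.imwrite("pics/t8f.png",t[:,:,::-1])
crop("top","pics/t8.png",270,140,150,150,4,t)
crop("side","pics/s8.png",205,165,200,150,4,s)
E
```

```text
time_s: 14.12
eef_pos: [627.8, -153.2, 158.8]
tcp_rot: [-179.9, 0.2, 1.4]
contact_force: [1.0, -0.2, 0.0]
finger_gap: 0.006
time_s: 14.53
eef_pos: [507.2, -227.9, 204.4]
tcp_rot: [179.9, 0.1, 1.2]
contact_force: [-0.5, -0.7, -0.5]
finger_gap: 0.004
time_s: 14.78
eef_pos: [511.5, -224.3, 204.4]
tcp_rot: [-180.0, -0.0, 1.4]
contact_force: [0.7, 0.2, -0.4]
finger_gap: 0.004
```

View pics/t8.png

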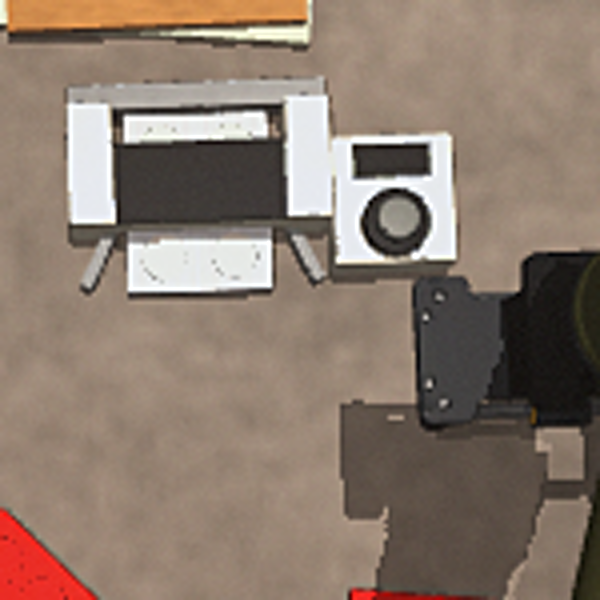

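View pics/s8.png

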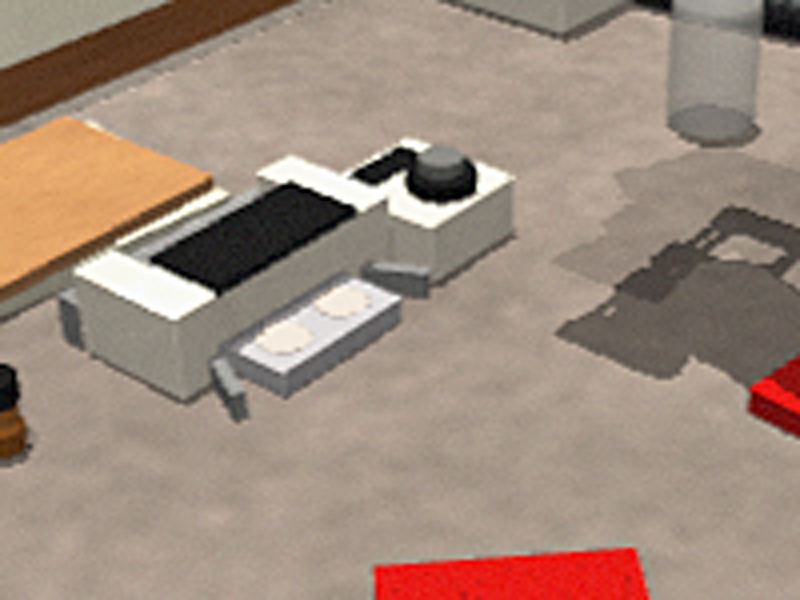

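View pics/t8f.png

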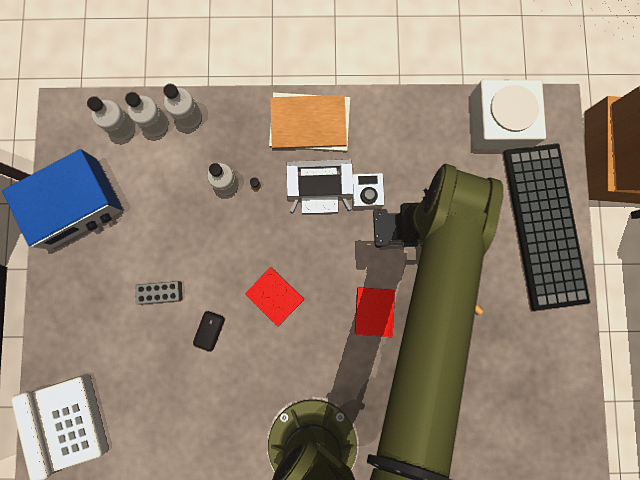

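The tray's rear corners are unchanged at (128,293) and (273,289), the button stands proud again, and the hand is clear. I'll hand it in.

```bash
python3 -c "
from plant import arm
print(arm.read_state()['contact_force']); print(arm.finish_job())"
```

```text
[ 0.55265313  0.80960325 -0.61965041]
the job is handed in; nothing more can be done
None
```

The job is done and handed in at about 15 s; the interface gives no verdict. The tray is in against the stop under the bar, and the start button has been pressed and is back up.

**How it went:** I slid the tray about 45 mm sideways onto the reader's centre line, with two fingers on its right side, which also squared it up. I then pushed its rear end in until it met the stop, where the force rose from about 3 N to 10 N at the position I had worked out. After backing straight off, I pressed the button with the fingers shut. It went down nearly flush to a hard end stop at 28 N.

**Last checks:**
- **Tray:** it lies flat and square. Its rear edge measures 64 to 67 mm in front of the reader's origin (65 expected), and it is within about 3 mm of the centre line. It looked the same before and after the press.
- **Button:** it stands proud again in the last side picture.
- **Robot:** the hand is clear of everything, at about 200 mm height with no force on it.
- **Other things on the bench:** the vial, reagent bottle, rack, mouse and both red look-alikes look unmoved in the top view. The washbottle is hidden by the arm there, but its foot shows unmoved in the last side picture. The spatula was almost all hidden behind the arm, so I could not check it fully; the hand only passed high above it.

**Disagreements:** the two cameras differed by 2 to 4 mm on sideways positions. The button seemed to start moving about 3 to 4 mm higher than I had triangulated.

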